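# Close the drill jig and hold its cam clamp at full throw

## Robot

A 6-joint arm with a two-finger parallel gripper is mounted at the origin on a cart in front of the work surface, level with it; the furniture and walls round the work are solid. World frame = base frame: x ahead of the robot, y to its left, z up, the work surface at z = 0. Lengths are in m, angles in degrees, forces in N, time in s.
With the tool pointing down it reaches from about 0.4 to 0.825 m from the base axis. Payload 7 kg.
Tool frame: the origin (TCP) lies at the very end of the fingers, on their centre line; the grasp point (between the pads) lies 19 mm behind it; z points along the fingers, y is the line along which they close (so a half turn about z gives the same grasp; the last joint's range is limited). The gripper opens to 88 mm and grips with 3 to 60 N. Pads are 19 mm wide; open, the fingers measure 130 mm over their backs; the gripper's body (78 mm by 193 mm) begins 47 mm behind the grasp point.
Start: joints at [90.533, 20.546, 0.682, 0, -70.136, -16.507], TCP at [0.186, 0.649, 0.227] pointing down, gripper open.
Joint ranges: [-176.03, 176.03], [-82.01, 121.73], [-58.28, 71.71], [-173.87, 95.51], [-174.79, -0.11], [-173.66, 173.66]. Speed limits (degrees/s): [136.94, 136.94, 172.46, 180, 180, 180].

## Interface

Orientations are given as [roll, pitch, yaw] about the fixed x, y, z axes, in that order (R = Rz(yaw) Ry(pitch) Rx(roll)).
In Python, from plant import r gives the robot as it stands. The module is installed in compiled form; this text tells all that it offers.
- The arm moves only by the tool jog_arm, never from a script. Its arguments are lists of equal length, an entry for each row: "travel": the shift along the tool's x, y, z each as a share of 50 cm, from -1 to 1, a list of three; "dr": the turn, a rotation vector about the tool's x, y, z each as a share of 360 degrees, from -1 to 1, a list of three; "claw": the opening, from 0 (shut) to 1 (fully open). A call has exactly 10 rows; each row is the pose to reach, as a shift and turn from the pose commanded when the call began, along the tool's axes at that moment, turning the shorter way round; what a row does not reach only later rows make up. A row lasts 1/8 s, in which the tool goes at most 62.5 mm and 10.7 degrees, less where a joint would pass 70% of its speed; a pose out of reach is approached as far as the arm can. A call with a number of a shift or a turn outside -1 to 1 is refused whole. A call with a gripper value outside its range is refused whole. The fingers move at their own pace and stop on an object; "newtons" is the grip in N (left out, the last holds). Time passes only in rows, so rows that repeat a pose let the fingers close, or fill a call up. It gives the time, the measured TCP pose, the force, the opening and the grip force at its end, in the units of the state.
- r.get_state(): the state, without advancing time (a new reading comes with each control period).
- r.capture(name): name is "side" or "top"; returns a dict with "pixels" (400x640x3 uint8, red, green, blue), "range_z" (400x640 float32, m along the optical axis (not along the pixel's ray), 0 where there is no reading), "fx", "fy", "cx", "cy" (pixels), "dist_coeffs" ([k1, k2, p1, p2, k3] as OpenCV has them; the pictures are not rectified), "position" and "attitude" of the camera in the world. Camera axes: x right, y up, looking along -z (the intrinsics and any distortion apply to the point x, -y, -z); pixel columns grow to the right and rows downward; lengths in m; the calibration is good to about 2 mm. A picture is of the moment at which its call begins.
- r.close_job(): hands the job in; it is judged then, once.
Trained networks look in the newest picture that a camera, given by its name, has taken for a name from the list of things; names that differ only in an ending like _2 or _b are one class to them, and where a whole thing is asked for, a point or a joint stands for the part that bears it (a point fixed in the world has none). Each returns a list of dicts, best first, with "conf" (0 to 1); they miss things now and then, are a little off and sometimes report something else, mostly with a low value. They report only what shows in the picture. A call takes as long as a camera call.
- r.boxes_of(name, camera): "extent" ([left, top, right, bottom] in pixels, round what is visible of it).
- r.regions_of(name, camera): "pixels" (400x640 bool, what is visible of it) and "extent" ([left, top, right, bottom] in pixels, round what is visible of it).
- r.tip_of(name, camera): "at" ([column, row] in pixels: a listed point, or the origin of a listed thing).
The state is a dict: "time_s": time; "joints": joint angles; "qd": joint speeds; "joint_torque": joint torques, N m; "tcp_pos": TCP position; "eef_rot": TCP orientation; "contact_force": force on the tool from outside, world axes, zero at the start; "moment": the same for the moment, N m; "gripper_width": finger opening in m; "gripper_force": force on a finger pad.
Only numpy, scipy, OpenCV 4.12 (cv2) and the standard library are available. Lean on these libraries where they do the work, as an engineer would, in place of code of your own. Each camera call takes 0.05 s, during which the arm holds its last target. There are 200 camera calls.

## Task

Get the wooden block ready for drilling in the jig: first press the yellow end of the raised guide arm down until its catch holds it level, and let go of it. Then swing the red-knobbed cam lever anticlockwise to the cam's highest point, where the lever stands over the red index mark, so that the block is squeezed against the fence, and hold it there against its spring: finish while still holding the lever, with the other tools left where they lie.

Things in the scene. Friction and masses are not known exactly. Their poses are not given: they have to be found in the camera images.
- jig: Drill jig fixed to the table: dark steel plate 215 x 200 x 14 mm (x -114..100, y -121..79). Origin on the table, z up, -x towards the robot at yaw 0. The block lies on it between the cam (-y side) and a fence (+y side). A catch post 18 x 20 mm, 78 mm high, stands at x -40, y 60. A red index stripe, 38 to 72 mm from the cam pivot, shows where the lever points at the highest lift.
- guide_pivot (a point): Centre of the hinge pin of the guide arm (60 mm above the table, at jig x 88, y 18 mm). The pin runs along jig y.
- guide_hinge (a joint): Angle of the guide arm (rad). 0: raised 0.6 rad above level by its spring. 0.6: level, down on its stop. From about 0.5 a pin on its side rides past a brass spring plunger in the catch post (about 7 N on the pad); past about 0.57 it snaps to the stop and the plunger holds it there. Let go before that, it springs up again.
- guide_arm: Blue guide arm, 24 mm wide, 10 mm thick, with a brass bush and a yellow press pad (60 x 34 x 12 mm, 140 to 200 mm from the pin) as its free end. Points from the hinge pin towards jig -x. When down its middle plane is level with the pin, 60 mm above the table, clear of the block. Origin at the pin.
- press_pad (a point): Middle of the upper face of the yellow press pad, 170 mm from the hinge pin. When the arm is down it is 66 mm above the table (about 160 mm when raised).
- cam (a joint): Angle of the cam lever (rad), growing anticlockwise seen from above. 0: at rest, lever 0.35 rad anticlockwise of jig -x. 1.3: highest lift of the eccentric cam (lever over the red mark; cam face 10 mm beyond rest). Stop at 1.9, where the lift is less again. A spring always turns it back towards 0: about 5 N at the knob holds it at 1.3.
- cam_lever: The lever: round steel bar 12 mm thick, its axis 45 mm above the table, 110 mm from pivot to knob, with an upright red cylindrical knob (21 mm diameter) at its end. The knob rises above the bar from 51 to 105 mm above the table. Origin on the pivot axis, 18 mm above the table.
- lever_knob (a point): Point on the axis of the red knob at the height to grip it, 82 mm above the table, 23 mm below the knob's top.
- cam_pivot (a point): Point on the vertical axis of the cam and its lever, 82 mm above the table.
- fence: Aluminium fence along the block, 86 x 10 x 28 mm, sprung (1.5 N per mm): the cam pushes the block against it and then about 5 mm further, so that the block is gripped with about 8 N at the highest lift. Origin at the middle of the foot of its face.
- workpiece: The loose beech block, 45 x 96 x 35 mm, lying in the jig with its length (own y) along jig x. Origin at the centre of its underside, 14 mm above the table. It is not to be handled.
- tape_measure: Yellow tape measure 35 x 89 x 63 mm, bystander. Origin at the centre of its underside.
- hex_bolt: Steel hexagon bolt 60 mm long, bystander. Origin at its underside.
- screwdriver_b: Screwdriver with red handle, 175 mm long, bystander. Origin at its underside.

How it is judged (in metres and radians):
On the way, in this order (a step that is already met when the one before it is completed fails the run):
1. the guide arm is down, held by its catch alone with the robot off it, while the cam lever is still at rest (value of joint guide_hinge above 0.57 rad and value of joint cam below 0.3 rad and contact force between each of the arm, the fingers and guide_arm below 0.1 N), for 0.2 s.
2. the cam lever is at the highest lift and the block is gripped (value of joint cam between 1.15 and 1.45 rad and value of joint guide_hinge above 0.57 rad and contact force between each of cam_lever, fence and workpiece above 3 N), for 0.5 s.
At the end, for the whole second after the job is handed in: The guide arm is held down by its catch alone (within 0.03 rad of its stop); the robot holds the cam lever (1 N or more) still within 0.15 rad of the highest lift; cam and fence grip the block, flat in the jig, with 3 N or more; no other tool has moved over 20 mm (all of step 2 and velocity of joint cam between -0.1 and 0.1 rad/s and z of workpiece in the frame of jig between 0.011 and 0.018 m and contact force between any of the fingers, the arm and cam_lever above 1 N and contact force between each of the arm, the fingers and guide_arm below 0.1 N); the arm keeps its last pose, push and grip.
It fails at once if a bystanding tool is moved by more than 20 mm (distance of any of tape_measure, hex_bolt, screwdriver_b from where it was at the start of the episode above 0.02 m).
It also fails if it takes over 42 s, if anything falls off the work surface, if the arm or the gripper's body presses on something with over 40 N, if the wrist force passes 120 N, or if a joint passes its speed limit or range.

## Working session

There is one attempt and no reset: what is moved stays moved. The work goes in short steps, Python scripts to look and compute and a tool call to move; the robot and the scene stay as the last step left them, time stands still between calls to the robot, and variables do not carry over. Pictures are saved under pics/ and viewed, at most 10 in all, crops included, and the job is handed in when it is done.

Besides the shell and the picture viewer there is one more tool, called as a command line: name --argument value ..., lists and objects as JSON in quotes. jog_arm: Moves the arm, as the interface text tells. Its arguments: {"type":"object","properties":{"travel":{"type":"array"},"dr":{"type":"array"},"claw":{"type":"array"},"newtons":{"type":"number"}},"required":["travel","dr","claw"]}

```bash
mkdir -p pics; cat > h.py <<'E'
import numpy as np, cv2
from scipy.spatial.transform import Rotation as R
from plant import r
def world(c,u,v,z=None,depth=None):
    K=np.array([[c['fx'],0,c['cx']],[0,c['fy'],c['cy']],[0,0,1.]])
    p=cv2.undistortPoints(np.array([[[u,v]]],float),K,np.array(c['dist_coeffs'],float))[0,0]
    a=np.array(c['attitude'],float)
    M=a if a.shape==(3,3) else (R.from_quat(a).as_matrix() if a.size==4 else R.from_euler('xyz',a,degrees=True).as_matrix())
    d=M@np.array([p[0],-p[1],-1.]); o=np.array(c['position'])
    if depth is not None: return o+d*depth
    return o+d*(z-o[2])/d[2]
E
python3 - <<'E'
from h import *
print(r.get_state())
for n in('side','top'):
    c=r.capture(n); print(n,c['position'],c['attitude'],c['fx'],c['dist_coeffs'])
    cv2.imwrite(f'pics/{n}.png',c['pixels'][...,::-1])
    for k,z in (('guide_pivot',.06),('press_pad',.16),('lever_knob',.082),('cam_pivot',.082),('jig',0),('tape_measure',0),('hex_bolt',0),('screwdriver_b',0),('workpiece',.014)):
        for t in r.tip_of(k,n)[:2]:
            u,v=t['at']; dd=c['range_z'][int(np.clip(v,0,399)),int(np.clip(u,0,639))]
            print(k,round(t['conf'],2),np.round(t['at'],1),world(c,u,v,z=z).round(4),world(c,u,v,depth=dd).round(4))
E
```

```text
{'time_s': 0.0, 'joints': array([ 9.05314939e+01,  2.05919205e+01,  6.34497679e-01, -1.86408430e-02,
       -7.01378591e+01, -1.65077224e+01]), 'qd': array([-0.04112538,  0.00534387,  0.02752231, -0.126095  , -0.11149996,
       -0.11114589]), 'joint_torque': array([-2.31169741e-05, -5.82719135e+01,  2.93046659e+01,  6.99694633e+00,
        6.94145914e-03, -1.62413630e-04]), 'tcp_pos': array([0.18567718, 0.64844804, 0.22562738]), 'eef_rot': array([ 1.79903666e+02, -1.02749217e-02, -1.59825678e+01]), 'contact_force': array([ 0.69000989,  0.22385847, -0.33559783]), 'moment': array([-0.01367127,  0.00783857, -0.00560889]), 'gripper_force': 0.0, 'gripper_width': 0.0873971652571262}
side [1.24450561 1.06667569 0.61830123] [ 66.67478587  -0.91111076 144.22254886] 375.8933057127597 [-0.00804166  0.          0.          0.          0.        ]
guide_pivot 0.7 [325.7 235.9] [0.6241 0.2646 0.06  ] [0.6245 0.2651 0.0604]
press_pad 0.93 [361.6 194.2] [0.4747 0.2529 0.16  ] [0.4798 0.2582 0.163 ]
lever_knob 0.49 [351.6 204.5] [0.4367 0.1657 0.082 ] [0.4499 0.1803 0.0907]
cam_pivot 0.69 [337.1 220
[... 880 characters left out ...]
[0.6145 0.2779 0.0655]
press_pad 0.84 [284.3 239.5] [0.481  0.2645 0.16  ] [0.481  0.2645 0.1597]
lever_knob 0.71 [283.4 192.8] [0.6089 0.2775 0.082 ] [0.6116 0.279  0.0643]
lever_knob 0.68 [323.2 251.6] [0.4554 0.1675 0.082 ] [0.455  0.1677 0.1031]
cam_pivot 0.56 [305.8 210.9] [0.5617 0.2162 0.082 ] [0.5664 0.2174 0.0405]
jig 0.51 [214.4 201.3] [0.5921 0.4812 0.    ] [0.5839 0.4659 0.0623]
tape_measure 0.82 [212.3 197.7] [0.6023 0.4879 0.    ] [0.5941 0.4731 0.0589]
hex_bolt 0.71 [286.2 191.3] [0.6261 0.2765 0.    ] [0.615  0.2711 0.0703]
hex_bolt 0.58 [418.4 244. ] [ 0.4843 -0.103   0.    ] [ 0.4842 -0.1026  0.002 ]
workpiece 0.66 [287.3 220.3] [0.5415 0.2694 0.014 ] [0.5318 0.2616 0.1216]
```

```bash
python3 - <<'E'
import cv2
a=cv2.imread('pics/top.png')[130:310,180:440]; cv2.imwrite('pics/topc.png',cv2.resize(a,None,fx=3,fy=3,interpolation=cv2.INTER_CUBIC))
a=cv2.imread('pics/side.png')[130:330,220:480]; cv2.imwrite('pics/sidec.png',cv2.resize(a,None,fx=3,fy=3)[:600])
E
```

```text
(no output)
```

View pics/topc.png

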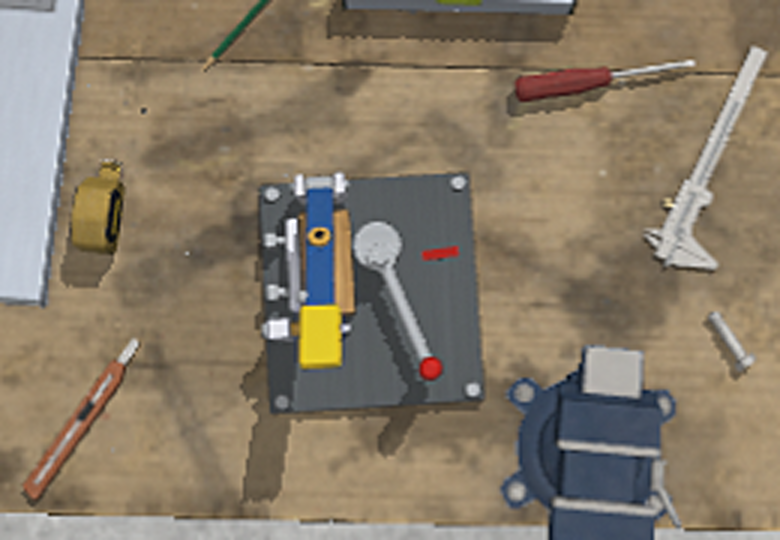

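View pics/sidec.png

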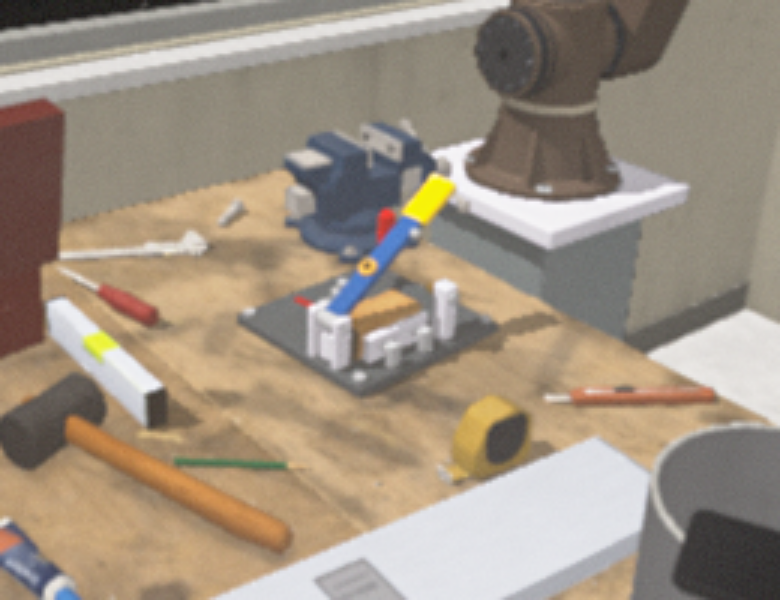

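The top view shows the jig's pad at about px (287,242), the knob at (324,253), the pivot at (306,212) and the red mark at (327,214). The tape, bolt, screwdriver and vise all stand clear of it. Next I fit the jig pose.

```bash
python3 - <<'E'
from h import *
c=r.capture('top'); P=c['pixels'].astype(int); D=c['range_z']
f=lambda x,y:(180+(x-1)/3,130+(y-1)/3)
jc=[(-.114,.079),(-.114+.214,.079),(.1,-.121),(-.114,-.121)]
im=[(271,411),(259,185),(467,173),(484,398)]
W=np.array([world(c,*f(*p),z=.014)[:2] for p in im]); J=np.array(jc)
a=J-J.mean(0); b=W-W.mean(0)
th=np.arctan2((a[:,0]*b[:,1]-a[:,1]*b[:,0]).sum(),(a*b).sum())
M=np.array([[np.cos(th),-np.sin(th)],[np.sin(th),np.cos(th)]]); o=W.mean(0)-M@J.mean(0)
print('yaw',np.degrees(th),'origin',o,'res',W-(J@M.T+o))
print('pin',M@[.088,.018]+o,'press155',M@[.088-.155,.018]+o)
R_,G,B=P[...,0],P[...,1],P[...,2]
def blob(m,lo,hi,z):
    n,l,s,ce=cv2.connectedComponentsWithStats(m.astype(np.uint8))
    for i in range(1,n):
        u,v=ce[i]
        if s[i,4]>8 and 255<u<345 and 180<v<270: print(s[i],ce[i].round(1),world(c,u,v,z=z).round(4),M.T@(world(c,u,v,z=z)[:2]-o))
blob((R_>150)&(G<70)&(B<70),0,0,.105)
blob((R_>170)&(G>150)&(B<80),0,0,.16)
p=world(c,*f(378,245),z=.05); print('pivot~',p,M.T@(p[:2]-o))
# height over vise zone
for v in range(240,300,6): print(v,[ (lambda w:(round(w[0],2),round(w[1],2),round(w[2],3)))(world(c,u,v,depth=D[v,u])) for u in range(346,410,12)])
E
```

```text
yaw 5.104432314767494 origin [0.53040488 0.24613074] res [[ 0.00188075 -0.00183683]
 [-0.00057635 -0.00096752]
 [-0.00194679  0.00172709]
 [ 0.00064239  0.00107726]]
pin [0.61645441 0.27188884] press155 [0.46206911 0.25809828]
[321 212  12   4  31] [326.7 213.8] [0.5527 0.1608 0.105 ] [ 0.014628   -0.08700537]
[321 249   6   7  33] [323.3 252.1] [0.4537 0.1675 0.105 ] [-0.08343073 -0.07152375]
[280 231  14  21 259] [286.2 241.2] [0.4769 0.2597 0.16  ] [-0.05206333  0.01826831]
pivot~ [0.56410422 0.21747848 0.05      ] [ 0.03101647 -0.03153691]
240 [(np.float64(0.49), np.float64(0.1), np.float64(0.0)), (np.float64(0.49), np.float64(0.07), np.float64(-0.001)), (np.float64(0.49), np.float64(0.03), np.float64(-0.005)), (np.float64(0.49), np.float64(0.0), np.float64(0.001)), (np.float64(0.49), np.float64(-0.03), np.float64(0.0)), (np.float64(0.49), np.float64(-0.07), np.float64(-0.002))]
246 [(np.float64(0.47), np.float64(0.1), np.float64(0.0)), (np.float64(0.47), np.float64(0.07), np.float64(0.0)), (np.float64(0.48), np.float64(0.03), np.float64(0.003)), (np.float64(0.47), np.float64(0.0
[... 2222 characters left out ...]
)]
288 [(np.float64(0.36), np.float64(0.1), np.float64(-0.003)), (np.float64(0.36), np.float64(0.07), np.float64(0.016)), (np.float64(0.36), np.float64(0.04), np.float64(0.088)), (np.float64(0.37), np.float64(0.01), np.float64(0.091)), (np.float64(0.36), np.float64(-0.03), np.float64(0.014)), (np.float64(0.36), np.float64(-0.07), np.float64(0.002))]
294 [(np.float64(0.34), np.float64(0.1), np.float64(-0.001)), (np.float64(0.34), np.float64(0.07), np.float64(0.016)), (np.float64(0.35), np.float64(0.04), np.float64(0.086)), (np.float64(0.35), np.float64(0.01), np.float64(0.091)), (np.float64(0.34), np.float64(-0.03), np.float64(0.012)), (np.float64(0.34), np.float64(-0.07), np.float64(0.004))]
```

jog_arm --travel '[[0.746,0.599,0.054],[0.746,0.599,0.054],[0.746,0.599,0.054],[0.746,0.599,0.054],[0.746,0.599,0.054],[0.746,0.599,0.054],[0.746,0.599,0.054],[0.746,0.599,0.054],[0.746,0.599,0.054],[0.746,0.599,0.054]]' --dr '[[0,0,0.192],[0,0,0.192],[0,0,0.192],[0,0,0.192],[0,0,0.192],[0,0,0.192],[0,0,0.192],[0,0,0.192],[0,0,0.192],[0,0,0.192]]' --claw '[0,0,0,0,0,0,0,0,0,0]'

```text
time_s: 2.3
tcp_pos: [0.462, 0.2584, 0.1997]
eef_rot: [-180.0, 0.0, -85.1]
contact_force: [0.0, -0.6, 0.2]
gripper_width: 0.0011
gripper_force: 0.0
```

jog_arm --travel '[[0,0,0.05],[0,0,0.09],[0,0,0.13],[0,0,0.17],[0,0,0.2],[0,0,0.225],[0,0,0.245],[0,0,0.258],[0,0,0.268],[0,0,0.268]]' --dr '[[0,0,0],[0,0,0],[0,0,0],[0,0,0],[0,0,0],[0,0,0],[0,0,0],[0,0,0],[0,0,0],[0,0,0]]' --claw '[0,0,0,0,0,0,0,0,0,0]'

```text
time_s: 3.55
tcp_pos: [0.4621, 0.2585, 0.0656]
eef_rot: [-180.0, 0.0, -85.1]
contact_force: [-0.5, 0.7, 1.0]
gripper_width: 0.0004
gripper_force: 0.7
```

jog_arm --travel '[[0,0,0.002],[0,0,0.004],[0,0,0.004],[0,0,-0.02],[0,0,-0.06],[0,0,-0.12],[0,0,-0.16],[0,0,-0.16],[0,0,-0.16],[0,0,-0.16]]' --dr '[[0,0,0],[0,0,0],[0,0,0],[0,0,0],[0,0,0],[0,0,0],[0,0,0],[0,0,0],[0,0,0],[0,0,0]]' --claw '[0,0,0,0,0,0,0,0,0,0]'

```text
time_s: 4.8
tcp_pos: [0.4616, 0.2579, 0.1448]
eef_rot: [179.9, -0.1, -85.1]
contact_force: [-0.4, -1.2, 0.6]
gripper_width: 0.0001
gripper_force: 0.0
```

```bash
python3 - <<'E'
from h import *
c=r.capture('side'); cv2.imwrite('pics/s2.png',cv2.resize(c['pixels'][150:300,250:450,::-1],None,fx=3,fy=3))
print(r.get_state()['tcp_pos'],r.get_state()['contact_force'])
for n in ('side','top'):
    if n=='top': c=r.capture(n)
    for t in r.tip_of('press_pad',n)[:1]: print(n,t, world(c,*t['at'],z=.066), world(c,*t['at'],depth=c['range_z'][int(t['at'][1]),int(t['at'][0])]))
P=c['pixels'].astype(int);m=(P[...,0]>150)&(P[...,1]<70)&(P[...,2]<70)
n_,l,s,ce=cv2.connectedComponentsWithStats(m.astype(np.uint8))
for i in range(1,n_):
    if s[i,4]>8: print(s[i],world(c,*ce[i],z=.105))
E
```

```text
[0.46162764 0.2579608  0.14480799] [ 0.19973133 -0.12472919  0.6974539 ]
side {'at': [367.8, 219.0], 'conf': 0.58} [0.44494149 0.25921795 0.066     ] [0.44525764 0.25953721 0.06621838]
[39  0 12  3 24] [1.15294513 0.99780959 0.105     ]
[129   0  12  46 253] [1.09153845 0.71677149 0.105     ]
[321 212  12   5  34] [0.5522786  0.16139264 0.105     ]
[320 249   7   7  35] [0.45389276 0.16781131 0.105     ]
```

View pics/s2.png

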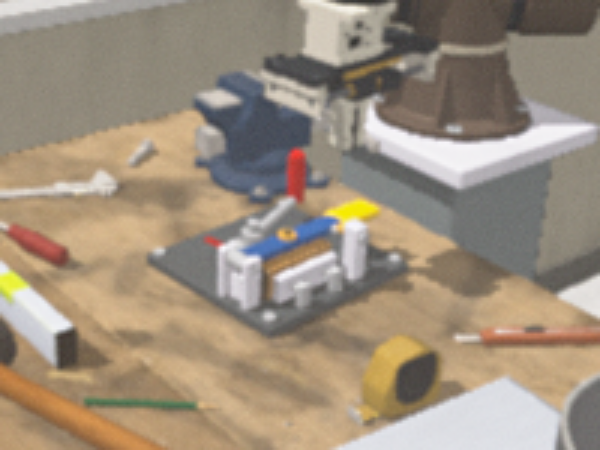

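jog_arm --travel '[[0.09,0.015,0],[0.179,0.031,0],[0.179,0.031,0],[0.179,0.031,0],[0.179,0.031,0.04],[0.179,0.031,0.08],[0.179,0.031,0.12],[0.179,0.031,0.165],[0.179,0.031,0.165],[0.179,0.031,0.165]]' --dr '[[0,0,0],[0,0,0],[0,0,0],[0,0,0],[0,0,0],[0,0,0],[0,0,0],[0,0,0],[0,0,0],[0,0,0]]' --claw '[0.8,0.8,0.8,0.8,0.8,0.8,0.8,0.8,0.8,0.8]'

```text
time_s: 6.25
tcp_pos: [0.4547, 0.1686, 0.0636]
eef_rot: [-180.0, -0.0, -85.0]
contact_force: [0.4, 0.7, 1.0]
gripper_width: 0.0701
gripper_force: 0.0
```

jog_arm --travel '[[0,0,0],[0,0,0],[0,0,0],[0,0,0],[0,0,0],[0,0,0],[0,0,0],[0,0,0],[0,0,0],[0,0,0]]' --dr '[[0,0,0],[0,0,0],[0,0,0],[0,0,0],[0,0,0],[0,0,0],[0,0,0],[0,0,0],[0,0,0],[0,0,0]]' --claw '[0,0,0,0,0,0,0,0,0,0]' --newtons 30

```text
time_s: 7.5
tcp_pos: [0.4531, 0.1671, 0.0629]
eef_rot: [179.9, -0.1, -85.1]
contact_force: [-4.5, -0.4, 4.1]
gripper_width: 0.0204
gripper_force: 30.0
```

```bash
python3 - <<'E'
import numpy as np
p=np.arange(0,1.31,.13)+.439; k=-.11*np.c_[np.cos(p),np.sin(p)]; d=k-k[0]
X=np.array([.0872,-.9962]);Y=np.array([-.9962,-.0872])
print(np.c_[d@X/.5,d@Y/.5].round(3).tolist())
E
```

```text
[[0.0, 0.0], [0.026, -0.012], [0.051, -0.026], [0.073, -0.044], [0.093, -0.065], [0.11, -0.088], [0.123, -0.113], [0.134, -0.14], [0.141, -0.167], [0.144, -0.196], [0.143, -0.224]]
```

jog_arm --travel '[[0.013,-0.006,0],[0.026,-0.012,0],[0.039,-0.019,0],[0.051,-0.026,0],[0.062,-0.035,0],[0.073,-0.044,0],[0.083,-0.054,0],[0.093,-0.065,0],[0.11,-0.088,0],[0.11,-0.088,0]]' --dr '[[0,0,0],[0,0,0],[0,0,0],[0,0,0],[0,0,0],[0,0,0],[0,0,0],[0,0,0],[0,0,0],[0,0,0]]' --claw '[0,0,0,0,0,0,0,0,0,0]'

```text
time_s: 8.75
tcp_pos: [0.4989, 0.1125, 0.0626]
eef_rot: [179.5, -0.3, -85.1]
contact_force: [-11.9, -12.6, 17.3]
gripper_width: 0.0204
gripper_force: 30.0
```

jog_arm --travel '[[0.006,0.006,0],[0.006,0.006,0],[0.012,-0.006,0],[0.02,-0.017,0],[0.025,-0.027,0],[0.03,-0.039,0],[0.034,-0.051,0],[0.038,-0.063,0],[0.038,-0.063,0],[0.038,-0.063,0]]' --dr '[[0,0,0],[0,0,0],[0,0,0],[0,0,0],[0,0,0],[0,0,0],[0,0,0],[0,0,0],[0,0,0],[0,0,0]]' --claw '[0,0,0,0,0,0,0,0,0,0]'

```text
time_s: 10.0
tcp_pos: [0.5328, 0.0975, 0.0626]
eef_rot: [179.6, -0.2, -85.1]
contact_force: [-7.8, -12.1, 9.2]
gripper_width: 0.0199
gripper_force: 29.9
```

```bash
python3 - <<'E'
from h import *
s=r.get_state(); print(s['tcp_pos'],s['contact_force'],s['moment'])
c=r.capture('top'); cv2.imwrite('pics/t3.png',cv2.resize(c['pixels'][170:290,250:390,::-1],None,fx=5,fy=5,interpolation=cv2.INTER_CUBIC))
E
```

```text
[0.5328017  0.09746305 0.06258714] [ -7.8288549  -12.07791517   9.169747  ] [-3.85102484  2.91567891  0.36409101]
```

View pics/t3.png

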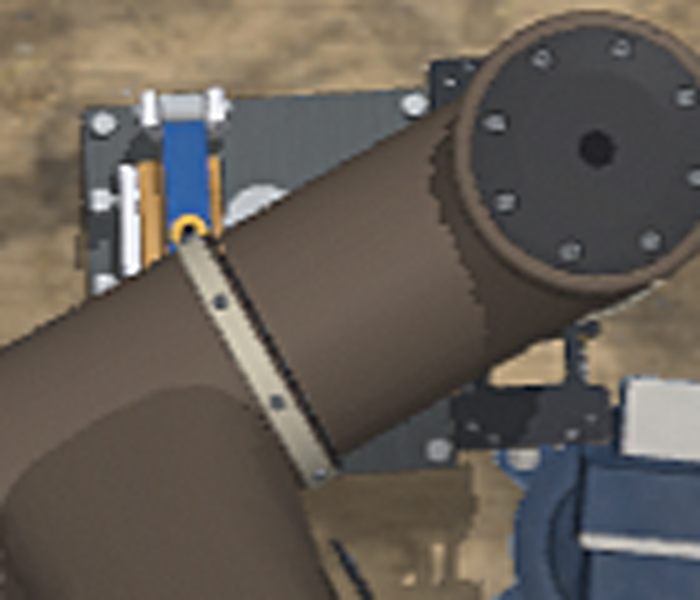

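jog_arm --travel '[[0.008,0,0],[0.01,-0.01,0],[0.012,-0.022,0],[0.013,-0.034,0],[0.013,-0.046,0],[0.013,-0.058,0],[0.012,-0.071,0],[0.012,-0.071,0],[0.012,-0.071,0],[0.012,-0.071,0]]' --dr '[[0,0,0],[0,0,0],[0,0,0],[0,0,0],[0,0,0],[0,0,0],[0,0,0],[0,0,0],[0,0,0],[0,0,0]]' --claw '[0,0,0,0,0,0,0,0,0,0]'

```text
time_s: 11.3
tcp_pos: [0.5694, 0.0935, 0.0627]
eef_rot: [179.7, -0.3, -85.1]
contact_force: [-3.3, -17.1, 5.9]
gripper_width: 0.0173
gripper_force: 30.1
```

```bash
python3 - <<'E'
from h import *
s=r.get_state(); print(s['tcp_pos'],s['contact_force'],s['moment'])
c=r.capture('side'); cv2.imwrite('pics/s4.png',cv2.resize(c['pixels'][170:270,270:410,::-1],None,fx=5,fy=5,interpolation=cv2.INTER_CUBIC))
for k,z in (('lever_knob',.082),('cam_pivot',.082),('press_pad',.066)):
    for t in r.tip_of(k,'side')[:2]: print(k,t,world(c,*t['at'],z=z))
E
```

```text
[0.56944232 0.0935072  0.06265565] [ -3.33277102 -17.07706008   5.94753113] [-6.15291152  1.19512293  0.30977548]
lever_knob {'at': [312.9, 207.1], 'conf': 0.64} [0.562222   0.10817628 0.082     ]
cam_pivot {'at': [336.6, 219.2], 'conf': 0.67} [0.5528503  0.22731237 0.082     ]
cam_pivot {'at': [333.5, 233.8], 'conf': 0.48} [0.6215481  0.29895156 0.082     ]
press_pad {'at': [366.9, 216.4], 'conf': 0.85} [0.43388236 0.24283469 0.066     ]
```

View pics/s4.png

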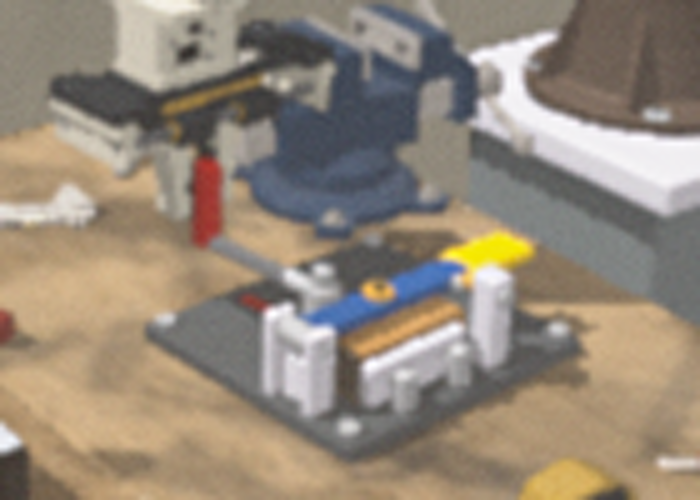

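The knob (px ~(312,208) full frame) sits near the pads' +y edge, because the opening fell to 17 mm. I'll slide the tool back to centre with a light grip, then tighten.

jog_arm --travel '[[0,0,0],[-0.004,0,0],[-0.008,-0.001,0],[-0.012,-0.001,0],[-0.016,-0.002,0],[-0.02,-0.002,0],[-0.022,-0.002,0],[-0.022,-0.002,0],[-0.022,-0.002,0],[-0.022,-0.002,0]]' --dr '[[0,0,0],[0,0,0],[0,0,0],[0,0,0],[0,0,0],[0,0,0],[0,0,0],[0,0,0],[0,0,0],[0,0,0]]' --claw '[0,0,0,0,0,0,0,0,0,0]' --newtons 12

```text
time_s: 12.75
tcp_pos: [0.5691, 0.1047, 0.062]
eef_rot: [179.6, -0.3, -85.1]
contact_force: [-3.2, -15.4, 2.9]
gripper_width: 0.0208
gripper_force: 12.0
```

jog_arm --travel '[[0.004,0,0],[0.008,0,0],[0.008,0,0],[0.008,0,0],[0.008,0,0],[0.008,0,0],[0.008,0,0],[0.008,0,0],[0.008,0,0],[0.008,0,0]]' --dr '[[0,0,0],[0,0,0],[0,0,0],[0,0,0],[0,0,0],[0,0,0],[0,0,0],[0,0,0],[0,0,0],[0,0,0]]' --claw '[0,0,0,0,0,0,0,0,0,0]' --newtons 25

```text
time_s: 14.0
tcp_pos: [0.5701, 0.1046, 0.062]
eef_rot: [179.8, -0.0, -85.1]
contact_force: [-6.8, 1.8, 0.2]
gripper_width: 0.0204
gripper_force: 25.0
```

```bash
python3 - <<'E'
from h import *
c=r.capture('side'); cv2.imwrite('pics/s5.png',cv2.resize(c['pixels'][170:270,270:410,::-1],None,fx=5,fy=5,interpolation=cv2.INTER_CUBIC))
for k,z in (('lever_knob',.082),('cam_pivot',.082),('press_pad',.066)):
    for t in r.tip_of(k,'side')[:2]: print(k,t,world(c,*t['at'],z=z))
s=r.get_state(); print(s['tcp_pos'],s['contact_force'],s['gripper_width'],s['gripper_force'],s['time_s'])
E
```

```text
lever_knob {'at': [312.7, 207.3], 'conf': 0.76} [0.56374645 0.10914804 0.082     ]
lever_knob {'at': [342.8, 240.4], 'conf': 0.72} [0.62378031 0.34530527 0.082     ]
cam_pivot {'at': [335.3, 221.8], 'conf': 0.72} [0.56785591 0.23957489 0.082     ]
press_pad {'at': [366.5, 216.6], 'conf': 0.76} [0.43606487 0.24322387 0.066     ]
[0.57013707 0.10464619 0.06200257] [-6.81120806  2.58234627  0.35678958] 0.02064380016859996 24.99297911063195 14.2
```

View pics/s5.png

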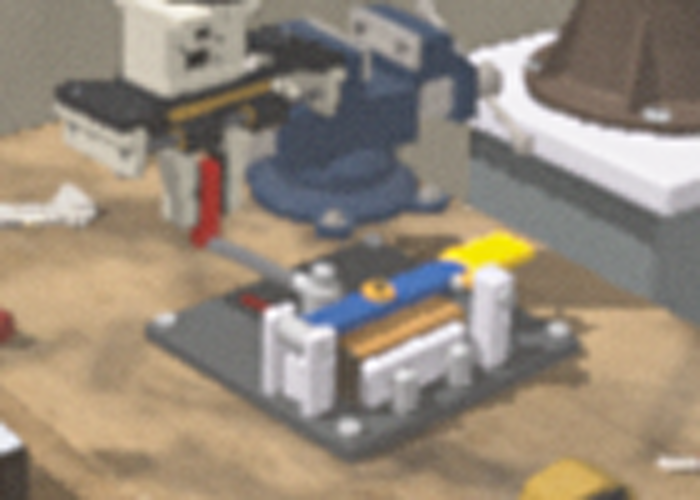

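The knob at px (312,208) is now centred in the fingers at world (0.570, 0.105), against a target of (0.572, 0.106). Only the spring's tangential force is left on the tool, and the guide arm is level. I'm handing the job in.

```bash
python3 -c "
from plant import r
print(r.close_job())"
```

```text
the job is handed in; nothing more can be done
None
```

I handed the job in at about 14 s of the 42 s. The guide arm is latched level, and the gripper is holding the cam lever at an estimated 1.28 rad, against 1.3 for the highest lift. I never went near the other tools. The hand-in returned no verdict, and I couldn't measure the force on the block.

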